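# Slide the price tags under the spring clip

### The arm

A 6-joint arm with a two-finger parallel gripper is mounted at the origin on a cart in front of the work surface, level with it; the furniture and walls round the work are solid. World frame = base frame: x ahead of the robot, y to its left, z up, the work surface at z = 0. Lengths are in mm, angles in rad, forces in N, time in s.
With the tool pointing down it reaches from about 350 to 775 mm from the base axis. Payload 7.3 kg.
Tool frame: the origin (TCP) lies between the finger pads; the fingertips stand 22 mm ahead of it and the grasp point (between the pads) lies 3 mm ahead of it; z points along the fingers, x is the direction in which the jaws open and shut, and the axes are right-handed (so a half turn about z gives the same grasp; the last joint's range is limited). The gripper opens to 92 mm and grips with 3 to 60 N. Pads are 19 mm wide; open, the fingers measure 130 mm over their backs; the gripper's body (75 mm by 190 mm) begins 47 mm behind the grasp point.
Start: joints at [-1.431, 0.342, 1.524, -0, 1.275, -0.146], TCP at [148.033, -503.715, 248.741] pointing down, gripper open.
Joint ranges: [-2.53, 2.53], [-0.77, 2.02], [0.04, 2.7], [-1, 4.14], [0.28, 2.66], [-3.11, 3.11]. Speed limits (rad/s): [2.57, 2.57, 3.14, 3.14, 3.14, 3.14].

### API

Orientations are given as [roll, pitch, yaw] about the fixed x, y, z axes, in that order (R = Rz(yaw) Ry(pitch) Rx(roll)).
In Python, from plant import * gives the robot as it stands. The module is installed in compiled form; this text tells all that it offers.
- The arm moves only by the shell command python3 -m handwheel 'ROWS' [OPENING]. ROWS is a JSON object of lists of equal length, an entry for each row: "translation": the shift along the world's x, y, z in units of 15 cm (1.0 is 15 cm), a list of three; "twist": the turn about the world's z in units of 90 degrees (1.0 is 90 degrees). In form: {"translation": [[tx, ty, tz], ...], "twist": [twist, ...]}. A call has exactly 8 rows; each row shifts and turns the pose as measured when the row begins; what a row does not reach is not made up. A row lasts 1/8 s, in which the tool goes at most 62.5 mm and 10.7 degrees, less where a joint would pass 70% of its speed; a pose out of reach is approached as far as the arm can. A call with a number of a shift or a turn outside -1 to 1 is refused whole. A call with a gripper value outside its range is refused whole. OPENING is the closure in counts, from 0 (fully open) to 255 (shut), set as the call begins (- or left out, the last holds). The fingers move at their own pace and stop on an object; the grip force is fixed at half the most. Time passes only in rows, so rows that do not move let the fingers close, or fill a call up. It gives the time, the measured TCP pose, the force and the opening at its end, in the units of the state.
- get_obs(): the state, without advancing time (a new reading comes with each control period).
- capture(name): name is "scene" or "top" or "wrist"; returns a dict with "img" (400x640x3 uint8, red, green, blue), "vertical_fov" (degrees; the focal length in pixels is half the picture's height over the tangent of half this angle, whatever the lens; pixels are square), "cx", "cy" (the principal point, pixels), "distortion" ([k1, k2, p1, p2, k3] as OpenCV has them; the pictures are not rectified), "world_from_camera" (4x4, takes a point from camera to world coordinates). Camera axes: x right, y up, looking along -z (the intrinsics and any distortion apply to the point x, -y, -z); pixel columns grow to the right and rows downward; lengths in mm; the calibration is good to about 2 mm. A picture is of the moment at which its call begins. There is no depth.
- close_job(): hands the job in, once; it reports no verdict.
Trained networks look in the newest picture that a camera, given by its name, has taken for a name from the list of things; names that differ only in an ending like _2 or _b are one class to them, and where a whole thing is asked for, a point or a joint stands for the part that bears it (a point fixed in the world has none). Each returns a list of dicts, best first, with "score" (0 to 1); they miss things now and then, are a little off and sometimes report something else, mostly with a low value. They report only what shows in the picture. A call takes as long as a camera call. They do not tell look-alikes from the thing itself.
- search_frame(camera, label): "position" ([x, y, z] in mm, in the coordinates of the camera as it stood for that picture, good to about 4 mm: the middle of the surface that is visible of it).
- spot_point(camera, label): "position" ([x, y, z] in mm, in the coordinates of the camera as it stood for that picture, good to about 4 mm: a listed point, or the origin of a listed thing).
The state is a dict: "time": time; "joint_positions": joint angles; "dq": joint speeds; "tau": joint torques, N m; "tool_pos": TCP position; "tcp_rot": TCP orientation; "contact_force": force on the tool from outside, world axes, zero at the start; "moment": the same for the moment, N m; "grip_width": finger opening in mm.
Only numpy, scipy, OpenCV 4.12 (cv2) and the standard library are available. Lean on these libraries where they do the work, as an engineer would, in place of code of your own. Each camera call takes 0.05 s, during which the arm holds its last target.

### The job

Load the stack of price tags into the clip board without grasping it: hold the clip's long bar down with one fingertip so that the clip opens, and with the other fingertip push the stack along the board beneath the clip until it meets the end stop. Then take the hand away so that the clip comes down on the tags. Never lift the tags, and leave the clay pot, the tape roll and the marker where they are.

Things in the scene. Friction and masses are not known exactly. Their poses are not given: they have to be found in the camera images.
- clip_board: plywood board fixed to the table, 200 x 136 mm, its deck (top) 12 mm above the table. Origin on the table; axes: x = direction in which the tags are pushed, y towards the clip's side, z up. Spans x -110 to 90, y -46 to 90 mm. A lane along x, centred on y = 0, lies between two thin guide strips that rise 5 mm above the deck
- lane_mouth (a point): on the deck at board x 34, y 0 mm: from here to the end stop the guide strips are parallel, 42 mm apart; before it they flare out, to about 54 mm apart at x = 14 mm, where they end
- end_stop (a point): on the deck at board x 62, y 0 mm: near face of the aluminium end stop across the lane, which rises 11 mm above the deck. Stack seated against it: the stack's centre is at board x = 27 mm
- clip_axis (a point): origin of the bent steel spring clip on the board's +y side; hinge along board x at y 34 mm, 19 mm above the table; this point is on it at board x 0. Outer side: the long pressing bar; inner side: an arm with a blunt nose over the lane. It springs shut when let go; nothing of it is higher than 50 mm above the table
- clip (a joint): turn of the clip, rad: 0 at rest (shut, no tags), 0.42 pressed fully open (hard stop), about 0.235 when the nose rests on the tags
- press_bar (a point): middle of the pressing bar's top, 28 mm from the hinge. Bar: board x -85 to 15 mm, y 36 to 80 mm; at rest it slopes up outwards by 24 degrees. Fully pressed it is level, its top 16 mm above the table (4 mm above the deck), this point at board x -35, y 62 mm; that takes about 7 N here (less farther out). A fingertip can slide along it while pressing
- nose (a point): middle of the nose's underside; nose 16 mm long: board x 29 to 46 mm, y about -8 to 4 mm. At rest about 2 mm above the deck, so that the tags cannot pass; with the bar fully pressed it clears the tags by about 4 mm
- tag_stack: stack of brown card price tags, one stiff block 70 mm long (its own y), 38 wide (own x), 10 high, 30 g; origin: centre of its underside. Starts on the deck before the nose, its own +y towards the board's -x, up to 3 mm off the lane's middle and 0.07 rad askew; the guides straighten it when it is pushed
- clay_pot: small terracotta pot, 75 mm across, 70 mm high, bystander; origin at the centre of its underside
- tape_roll: roll of tape lying flat, 100 mm across, 25 mm high, bystander; origin at the centre of its underside
- marker: marker pen lying flat, 135 mm long, 17 mm thick, bystander; origin at the centre of its underside
Not all that is in view belongs to the job. There is more than one size of the tag_stack; the one meant has the size given above.

How it is judged:
By the outcome, as a careful person would: the job done as asked, in the order asked, and still so for the second after the job is handed in, with the robot touching nothing.
It also fails if it takes over 38 s, if anything falls off the work surface, if the arm or the gripper's body presses on something with over 40 N, if the wrist force passes 120 N, or if a joint passes its speed limit or range.

## Working session

There is one attempt and no reset: what is moved stays moved. The work goes in short steps, Python scripts to look and compute and a shell command to move; the robot and the scene stay as the last step left them, time stands still between calls to the robot, and variables do not carry over. Pictures are saved under pics/ and viewed, and the job is handed in when it is done.

```bash
mkdir -p pics; cat > h.py <<'E'
from plant import *
import numpy as np, cv2
def cap(n,f):
    c=capture(n); cv2.imwrite('pics/'+f,c['img'][:,:,::-1]); return c
def K(c):
    h,w=c['img'].shape[:2]; f=h/2/np.tan(np.radians(c['vertical_fov'])/2)
    return np.array([[f,0,c['cx']],[0,f,c['cy']],[0,0,1]])
def pix2plane(c,uv,z):
    p=cv2.undistortPoints(np.array(uv,float).reshape(-1,1,2),K(c),np.array(c['distortion']))[:,0]
    T=np.array(c['world_from_camera']); d=np.c_[p[:,0],-p[:,1],-np.ones(len(p))]@T[:3,:3].T
    s=(z-T[2,3])/d[:,2]; return T[:3,3]+d*s[:,None]
def proj(c,P):
    T=np.linalg.inv(np.array(c['world_from_camera'])); q=np.atleast_2d(P)@T[:3,:3].T+T[:3,3]
    q=q*[1,-1,-1]
    return cv2.projectPoints(q,np.zeros(3),np.zeros(3),K(c),np.array(c['distortion']))[0][:,0]
def w(c,p):
    T=np.array(c['world_from_camera']); return T[:3,:3]@p+T[:3,3]
E
python3 - <<'E'
from h import *
o=get_obs(); print({k:np.round(v,3) for k,v in o.items()})
for n in ['scene','top']:
    c=cap(n,n+'0.png'); print(n,np.round(c['world_from_camera'],2).tolist(),c['vertical_fov'],c['distortion'])
    for l in ['clip_board','lane_mouth','end_stop','clip_axis','press_bar','nose','tag_stack','clay_pot','tape_roll','marker']:
        r=spot_point(n,l)
        print(l,[(round(x['score'],2),np.round(w(c,np.array(x['position']))).tolist()) for x in r[:3]])
print(get_obs()['time'])
E
```

```text
{'time': np.float64(0.0), 'joint_positions': array([-1.431,  0.343,  1.525, -0.   ,  1.275, -0.146]), 'dq': array([ 0.001, -0.   ,  0.002, -0.001, -0.001, -0.   ]), 'tau': array([-1.0000e-03, -4.3125e+01, -2.4422e+01,  7.2000e-02,  5.6000e-02,
       -0.0000e+00]), 'tool_pos': array([ 147.972, -503.328,  248.065]), 'tcp_rot': array([-3.141e+00,  1.000e-03, -1.285e+00]), 'contact_force': array([ 0.251, -0.502,  0.354]), 'moment': array([-0.   ,  0.02 ,  0.007]), 'grip_width': np.float64(91.901)}
scene [[-0.65, 0.49, -0.59, -103.41], [-0.76, -0.42, 0.49, 580.16], [-0.01, 0.77, 0.64, 855.4], [0.0, 0.0, 0.0, 1.0]] 50.60638429692588 [0.03271763 0.         0.         0.         0.        ]
clip_board [(0.81, [579.0, 71.0, 0.0])]
lane_mouth [(0.61, [608.0, 65.0, 7.0]), (0.25, [577.0, 66.0, -1.0])]
end_stop [(0.76, [633.0, 62.0, 11.0])]
clip_axis []
press_bar [(0.95, [549.0, 134.0, 27.0])]
nose [(0.85, [606.0, 61.0, 16.0]), (0.66, [575.0, 104.0, 19.0])]
tag_stack [(0.84, [488.0, 260.0, 0.0]), (0.71, [419.0, -72.0, -0.0]), (0.65, [551.0, 75.0, 12.0])]
clay_pot [(0.56, [752.0, 57.0, -1.0])]
tape_roll [(0.84, [476.0, -273.0, 1.0]), (0.3, [547.0, 134.0, 22.0])]
marker [(0.71, [760.0, 188.0, -3.0])]
top [[-0.0, 0.99, -0.12, 454.63], [-1.0, -0.0, 0.01, -3.17], [0.01, 0.12, 0.99, 1408.28], [0.0, 0.0, 0.0, 1.0]] 46.25059006570869 [-0.0541717  0.         0.         0.         0.       ]
clip_board [(0.97, [580.0, 66.0, 3.0]), (0.71, [610.0, 62.0, 12.0])]
lane_mouth [(0.76, [615.0, 62.0, 11.0])]
end_stop [(0.81, [639.0, 63.0, 12.0])]
clip_axis [(0.73, [583.0, 102.0, 15.0])]
press_bar [(0.88, [551.0, 133.0, 32.0]), (0.18, [557.0, 68.0, 11.0])]
nose [(0.91, [616.0, 59.0, 16.0]), (0.4, [582.0, 103.0, 16.0])]
tag_stack [(0.96, [483.0, 257.0, 2.0]), (0.68, [559.0, 69.0, 14.0]), (0.61, [424.0, -78.0, -1.0])]
clay_pot [(0.76, [755.0, 51.0, 4.0])]
tape_roll [(0.84, [476.0, -278.0, 5.0])]
marker [(0.74, [759.0, 174.0, 2.0])]
1.1
```

View pics/scene0.png

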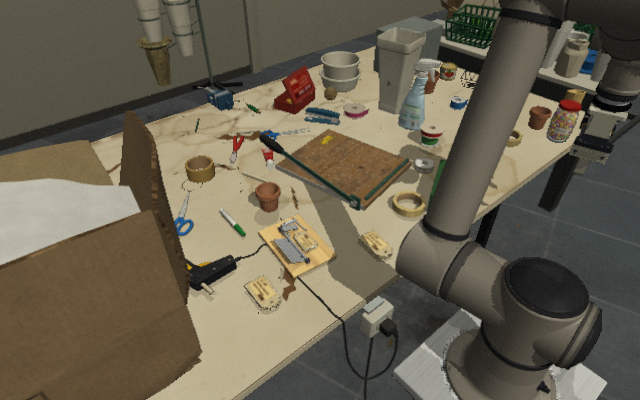

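View pics/top0.png

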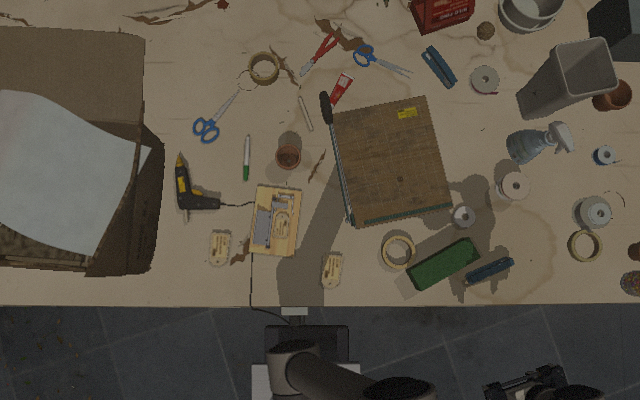

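```bash
python3 - <<'E'
import cv2
a=cv2.imread('pics/top0.png')[60:200,220:380]; cv2.imwrite('pics/top0z.png',cv2.resize(a,None,fx=4,fy=4,interpolation=2))
E
python3 - <<'E'
import cv2
a=cv2.imread('pics/top0.png')[175:265,230:310]; cv2.imwrite('pics/top0z.png',cv2.resize(a,None,fx=7,fy=6.6,interpolation=2))
a=cv2.imread('pics/scene0.png')[205:290,245:345]; cv2.imwrite('pics/scene0z.png',cv2.resize(a,None,fx=7,fy=7,interpolation=2))
E
```

```text
(no output)
```

View pics/top0z.png

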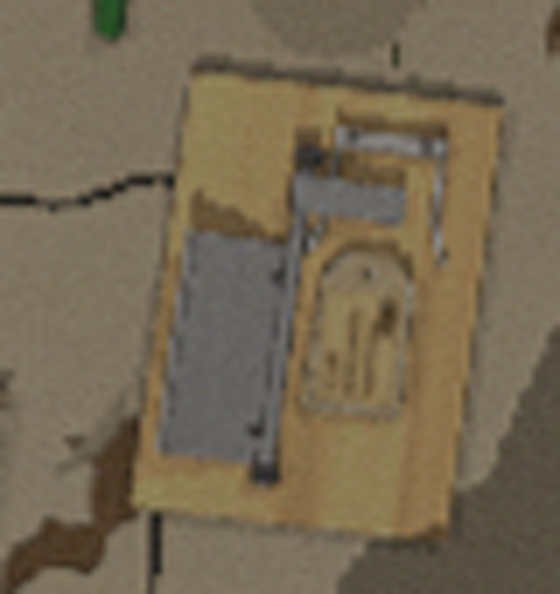

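View pics/scene0z.png

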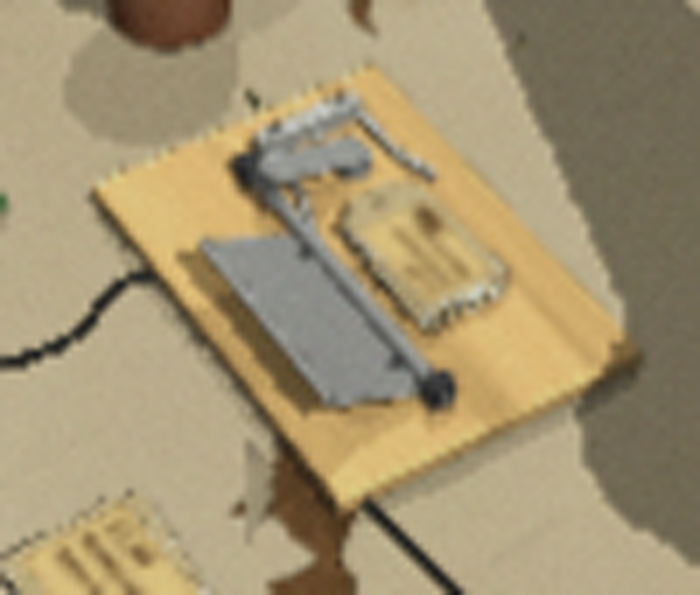

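```bash
python3 -m handwheel '{"translation": [[0.21,0.34,0],[0.21,0.34,0],[0.21,0.34,0],[0.21,0.34,0],[0.21,0.34,0],[0.21,0.34,0],[0.21,0.34,0],[0.21,0.34,0]], "twist": [-0.03,-0.03,-0.03,-0.03,-0.03,-0.03,-0.03,-0.03]}' 120
```

```text
time: 2.1
tool_pos: [404.1, -86.6, 249.5]
tcp_rot: [-3.137, -0.004, -1.684]
contact_force: [0.7, -1.2, 0.5]
grip_width: 48.6
```

```bash
python3 -m handwheel '{"translation": [[0.2,0.34,0],[0.2,0.34,0],[0.2,0.34,0],[0.15,0.25,0],[0,0,0],[0,0,0],[0,0,0],[0,0,0]], "twist": [0,0,0,0,0,0,0,0]}' 130
python3 - <<'E'
from h import *
c=cap('wrist','wr1.png'); print(np.round(c['world_from_camera'],3).tolist(),c['vertical_fov'],c['distortion'],c['cx'],c['cy'])
o=get_obs();print(o['tool_pos'],o['tcp_rot'])
for l in ['clip_board','lane_mouth','end_stop','clip_axis','press_bar','nose','tag_stack']:
        r=spot_point('wrist',l)
        print(l,[(round(x['score'],2),np.round(w(c,np.array(x['position']))).tolist()) for x in r[:3]])
E
```

```text
time: 3.1
tool_pos: [519.6, 112.3, 249.9]
tcp_rot: [-3.134, -0.006, -1.68]
contact_force: [0.3, 0.1, 0.2]
grip_width: 44.8
[[-0.109, 0.96, 0.257, 589.855], [-0.994, -0.106, -0.023, 105.359], [0.006, -0.258, 0.966, 386.594], [0.0, 0.0, 0.0, 1.0]] 64.83430417415401 [-0.03055555  0.          0.          0.          0.        ] 322.4483634206907 199.76433356713562
[519.69985646 112.29517526 249.98053559] [-3.13409241 -0.00551897 -1.6803538 ]
clip_board [(0.7, [547.0, 132.0, 30.0]), (0.59, [578.0, 68.0, 2.0])]
lane_mouth [(0.88, [609.0, 63.0, 8.0]), (0.41, [580.0, 100.0, 22.0])]
end_stop [(0.64, [639.0, 60.0, 13.0]), (0.61, [474.0, -274.0, -2.0]), (0.31, [553.0, 69.0, 14.0])]
clip_axis [(0.96, [578.0, 99.0, 17.0]), (0.62, [478.0, -280.0, -1.0])]
press_bar [(0.61, [544.0, 131.0, 32.0]), (0.27, [556.0, 72.0, 13.0])]
nose [(0.79, [615.0, 62.0, 16.0])]
tag_stack [(0.93, [422.0, -75.0, 1.0]), (0.8, [553.0, 71.0, 14.0]), (0.69, [616.0, 63.0, 15.0])]
```

View pics/wr1.png

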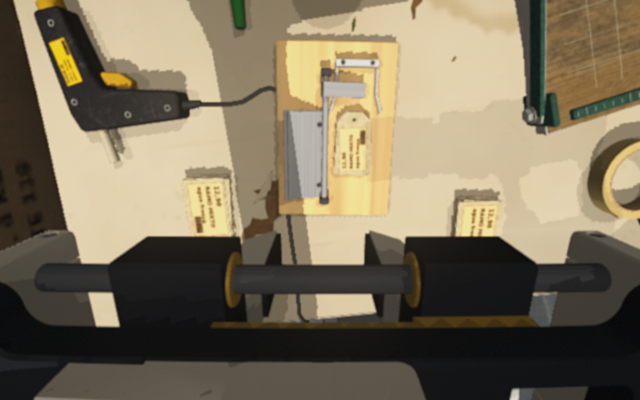

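```bash
python3 - <<'E'
import cv2
a=cv2.imread('pics/wr1.png')[30:225,262:412]; a=cv2.resize(a,None,fx=4,fy=3,interpolation=2)
cv2.imwrite('pics/wr1z.png',cv2.resize(cv2.imread('pics/wr1.png')[30:130,268:408],None,fx=5.6,fy=5.6,interpolation=2))
cv2.imwrite('pics/wr1y.png',cv2.resize(cv2.imread('pics/wr1.png')[120:220,268:408],None,fx=5.6,fy=5.6,interpolation=2))
E
```

```text
(no output)
```

View pics/wr1z.png

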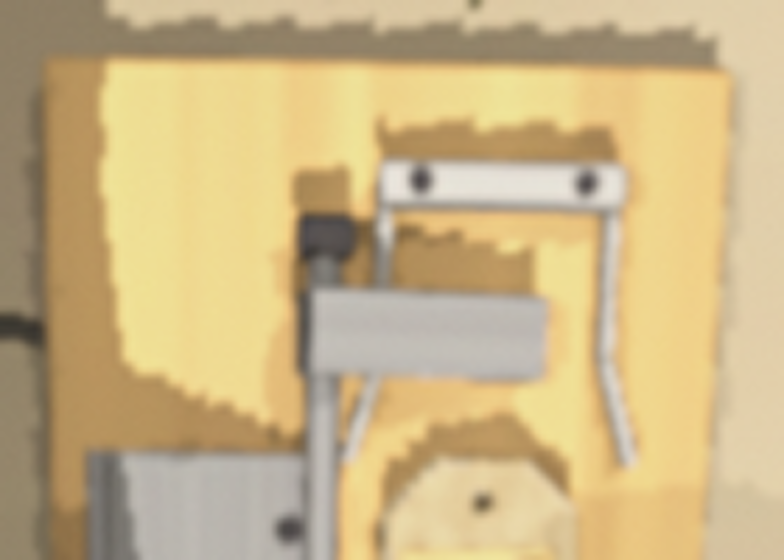

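View pics/wr1y.png

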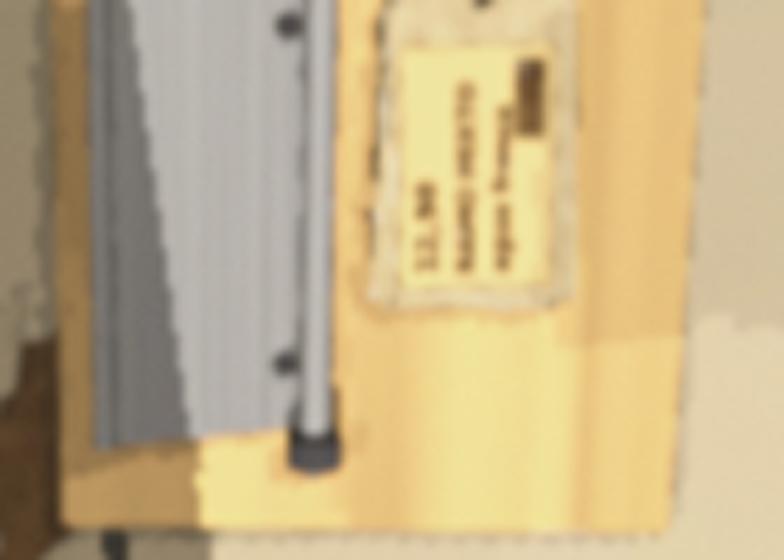

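```bash
python3 - <<'E'
from h import *
from scipy.optimize import least_squares
c=capture('wrist')
uv=np.array([[276,40.7],[398.9,42.9],[278.4,214.1],[388,214.6]])
B=np.array([[90,90],[90,-46],[-110,90],[-110,-46]],float)
def b2w(p,q,z):
    R=np.array([[np.cos(p[2]),-np.sin(p[2])],[np.sin(p[2]),np.cos(p[2])]])
    return np.c_[q@R.T+p[:2],np.full(len(q),z)]
f=lambda p:(proj(c,b2w(p,B,12.))-uv).ravel()
s=least_squares(f,[580,67,-.1]);print(s.x,s.fun)
print(pix2plane(c,uv,12.))
p=s.x
R=np.array([[np.cos(p[2]),-np.sin(p[2])],[np.sin(p[2]),np.cos(p[2])]])
def wb(uv,z): return (pix2plane(c,uv,z)[:,:2]-p[:2])@R
print('stack near corners',wb([[333.7,173.6],[369.4,174.1]],22.))
print('stack front',wb([[268+437/5.6,30+458/5.6],[268+520/5.6,30+458/5.6]],22.))
print('endstop near edge top', wb([[268+385/5.6,30+208/5.6],[268+625/5.6,30+212/5.6]],23.))
print('guide ends', wb([[268+348/5.6,30+460/5.6],[268+628/5.6,30+465/5.6]],17.))
for q,n in [([-60.,31],'tcp at -60'),([-68,31],'-68')]:
    print(n,b2w(p,np.array([q]),0))
print('yaw tool',p[2]-np.pi/2)
o=get_obs(); 
t=o['tool_pos'][:2]; print('tcp board',R.T@(t-p[:2]),o['tcp_rot'],o['time'])
T=np.array([[1,0],[0,1]])
E
```

```text
[ 5.75252494e+02  6.84682673e+01 -1.21320730e-01] [-0.78336414 -0.82770402  0.61091874 -0.81692418  0.47675599  0.71309596
 -0.26598336  1.45535419]
[[674.56037202 146.18212944  12.        ]
 [658.26052539  12.62722184  12.        ]
 [477.94006135 171.57651843  12.        ]
 [462.36688702  35.68562903  12.        ]]
stack near corners [[-55.33267888  23.31427097]
 [-55.36768488 -18.63041097]]
stack front [[14.85284249 11.11600635]
 [15.1112951  -5.46827468]]
endstop near edge top [[ 61.34997051  22.69492671]
 [ 61.43342103 -23.68571575]]
guide ends [[ 14.25938561  28.72608537]
 [ 14.16769346 -28.07879281]]
tcp at -60 [[519.44523779 106.50180698   0.        ]]
-68 [[511.50404049 107.46999366   0.        ]]
yaw tool -1.6921170571381128
tcp board [-60.3442063   37.79154471] [-3.13440768 -0.00536894 -1.67891917] 3.55
```

```bash
python3 -m handwheel '{"translation": [[-0.08,-0.022,-0.2],[0,0,-0.3],[0,0,-0.3],[0,0,-0.2],[0,0,-0.1],[0,0,0],[0,0,0],[0,0,0]], "twist": [-0.008,0,0,0,0,0,0,0]}' 130
cat > st.py <<'E'
from h import *
import sys
p=np.array([575.25,68.47]);a=-.1213
R=np.array([[np.cos(a),-np.sin(a)],[np.sin(a),np.cos(a)]])
o=get_obs()
print('t',o['time'],'board xy tcp',np.round(R.T@(o['tool_pos'][:2]-p),1),'tip z',round(o['tool_pos'][2]-22,2),'rot',np.round(o['tcp_rot'],3),'yawerr',round(o['tcp_rot'][2]-a+np.pi/2,4),'F',np.round(o['contact_force'],1),'board F',np.round(R.T@o['contact_force'][:2],1),o['grip_width'])
E
python3 st.py
python3 - <<'E'
from h import *
cap('scene','sc1.png');cap('wrist','wr2.png')
a=cv2.imread('pics/sc1.png')[190:290,230:350]; cv2.imwrite('pics/sc1z.png',cv2.resize(a,None,fx=6,fy=6,interpolation=2))
E
```

```text
time: 4.55
tool_pos: [508.9, 110.4, 82.3]
tcp_rot: [-3.128, -0.004, -1.691]
contact_force: [0.6, 0.5, 0.1]
grip_width: 44.8
t 4.55 board xy tcp [-70.9  33.6] tip z 60.35 rot [-3.128 -0.004 -1.691] yawerr 0.0012 F [0.6 0.5 0.1] board F [0.5 0.5] 44.76379578083714
```

View pics/sc1z.png

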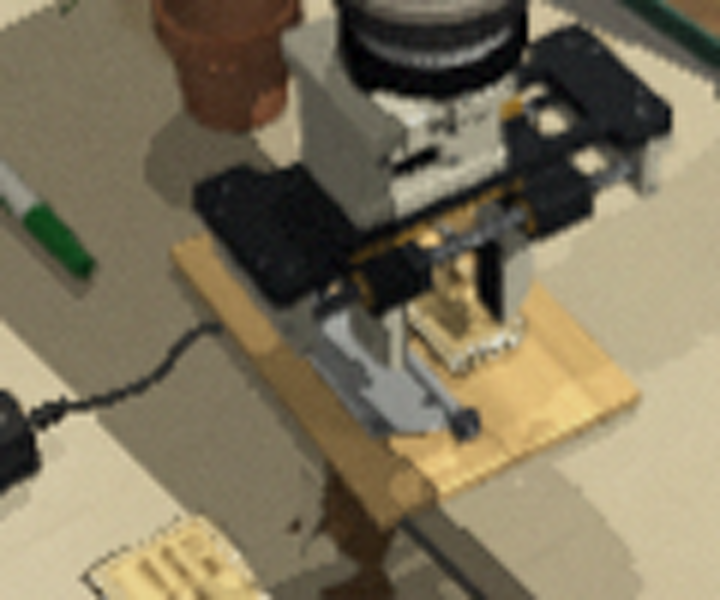

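View pics/wr2.png

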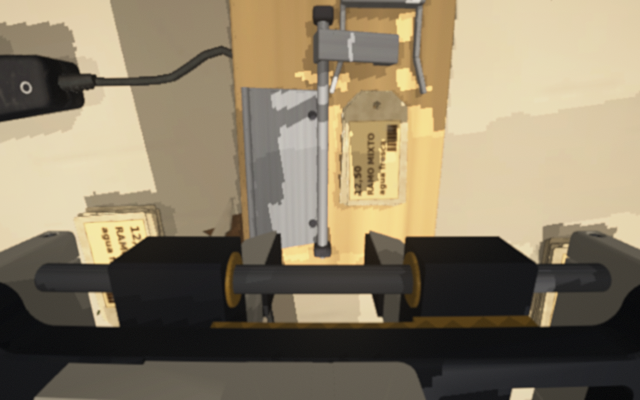

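```bash
python3 - <<'E'
from h import *
c=capture('wrist')
p=np.array([575.25,68.47]);a=-.1213
R=np.array([[np.cos(a),-np.sin(a)],[np.sin(a),np.cos(a)]])
wb=lambda uv,z:np.round((pix2plane(c,uv,z)[:,:2]-p)@R,1)
print('near',wb([[338,203],[403,206]],22.),'front', wb([[360,93],[395,93]],22.))
print('sides mid',wb([[343,150],[406,150]],22.))
print('left edge deck',wb([[232,40],[237,200],[453,40],[440,200]],12.))
print('guide ends',wb([[334,93],[423,93]],17.))
# projected fingertips
o=get_obs(); t=o['tool_pos'];yaw=o['tcp_rot'][2]
print(t, o['time'])
E
```

```text
near [[-54.9  23.2]
 [-56.9 -19.3]] front [[ 13.3  11. ]
 [ 13.4 -10. ]]
sides mid [[-20.6  20.6]
 [-20.5 -18.8]]
left edge deck [[ 44.8  88.3]
 [-55.5  91.5]
 [ 45.4 -46.1]
 [-55.4 -47.2]]
guide ends [[ 13.6  26.4]
 [ 13.9 -28.4]]
[508.86091362 110.37687473  82.24880195] 4.7
```

```bash
python3 -m handwheel '{"translation": [[-0.01,-0.005,-0.1],[0,0,-0.08],[0,0,-0.02],[0,0,-0.02],[0,0,-0.02],[0,0,-0.02],[0,0,0],[0,0,0]], "twist": [0,0,0,0,0,0,0,0]}'; python3 st.py
```

```text
time: 5.7
tool_pos: [508.8, 110.3, 44.6]
tcp_rot: [-3.124, -0.003, -1.691]
contact_force: [-0.8, 0.3, 4.5]
grip_width: 44.9
t 5.7 board xy tcp [-71.   33.4] tip z 22.59 rot [-3.124e+00 -3.000e-03 -1.691e+00] yawerr 0.0014 F [-0.8  0.3  4.5] board F [-0.8  0.2] 44.90132048050928
```

```bash
python3 -m handwheel '{"translation": [[0,0,-0.012],[0,0,-0.012],[0,0,-0.012],[0,0,-0.01],[0,0,0],[0,0,0],[0,0,0],[0,0,0]], "twist": [0,0,0,0,0,0,0,0]}'; python3 st.py
```

```text
time: 6.7
tool_pos: [508.9, 110.4, 39.8]
tcp_rot: [-3.122, -0.002, -1.691]
contact_force: [-2.8, 1.1, 6.3]
grip_width: 44.9
t 6.7 board xy tcp [-70.9  33.6] tip z 17.82 rot [-3.122e+00 -2.000e-03 -1.691e+00] yawerr 0.0014 F [-2.8  1.1  6.3] board F [-2.9  0.8] 44.8865863168872
```

```bash
python3 -m handwheel '{"translation": [[0,0,-0.01],[0,0,-0.008],[0,0,0],[0,0,0],[0,0,0],[0,0,0],[0,0,0],[0,0,0]], "twist": [0,0,0,0,0,0,0,0]}'; python3 st.py
python3 - <<'E'
from h import *
cap('scene','sc2.png');cap('wrist','wr3.png')
a=cv2.imread('pics/sc2.png')[190:290,230:350]; cv2.imwrite('pics/sc2z.png',cv2.resize(a,None,fx=6,fy=6,interpolation=2))
E
```

```text
time: 7.7
tool_pos: [508.8, 110.4, 40.0]
tcp_rot: [-3.121, -0.002, -1.691]
contact_force: [-2.7, 1.3, 6.1]
grip_width: 45.3
t 7.7 board xy tcp [-71.   33.6] tip z 17.99 rot [-3.121e+00 -2.000e-03 -1.691e+00] yawerr 0.0016 F [-2.7  1.3  6.1] board F [-2.9  0.9] 45.302187254291624
```

View pics/sc2z.png

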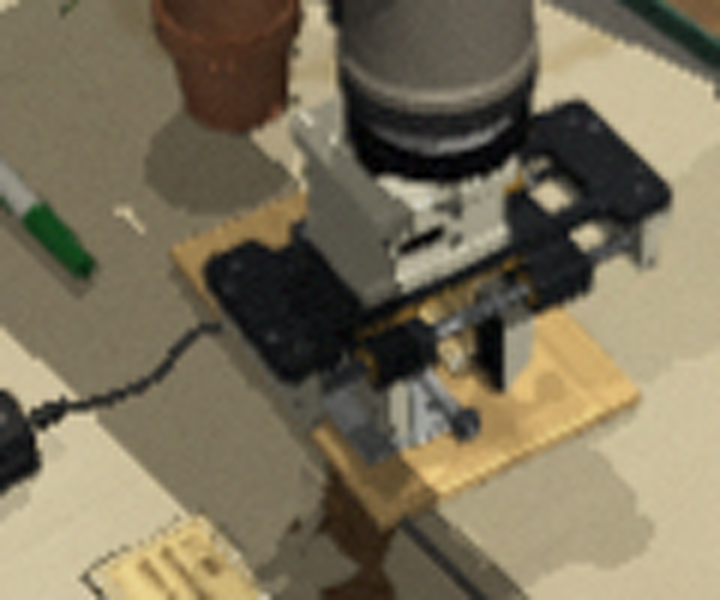

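View pics/wr3.png

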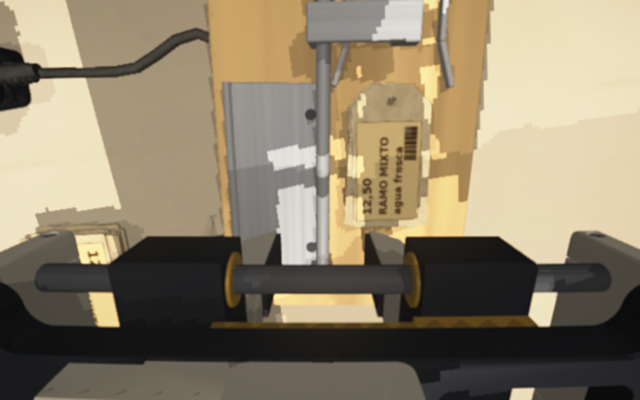

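```bash
python3 -m handwheel '{"translation": [[0,0,-0.006],[0,0,-0.006],[0,0,-0.006],[0,0,-0.006],[0,0,-0.006],[0,0,-0.006],[0,0,-0.006],[0,0,-0.006]], "twist": [0,0,0,0,0,0,0,0]}'; python3 st.py
```

```text
time: 8.8
tool_pos: [508.9, 110.3, 37.8]
tcp_rot: [-3.118, -0.002, -1.69]
contact_force: [-4.3, -0.9, 12.9]
grip_width: 45.2
t 8.8 board xy tcp [-71.   33.5] tip z 15.78 rot [-3.118e+00 -2.000e-03 -1.690e+00] yawerr 0.0021 F [-4.3 -0.9 12.9] board F [-4.2 -1.4] 45.168292528911444
```

```bash
python3 -m handwheel '{"translation": [[0.02,-0.0024,-0.005],[0.026,-0.003,-0.005],[0.026,-0.003,-0.005],[0.026,-0.003,-0.005],[0.026,-0.003,-0.005],[0.026,-0.003,-0.005],[0.026,-0.003,-0.005],[0.02,-0.0024,-0.005]], "twist": [0,0,0,0,0,0,0,0]}'; python3 st.py
python3 - <<'E'
from h import *
cap('wrist','wr4.png')
E
```

```text
time: 9.8
tool_pos: [510.6, 110.2, 37.6]
tcp_rot: [3.107, -0.007, -1.683]
contact_force: [-11.9, 1.2, 19.8]
grip_width: 45.2
t 9.8 board xy tcp [-69.3  33.6] tip z 15.62 rot [ 3.107 -0.007 -1.683] yawerr 0.0087 F [-11.9   1.2  19.8] board F [-12.   -0.3] 45.213704964266476
```

View pics/wr4.png

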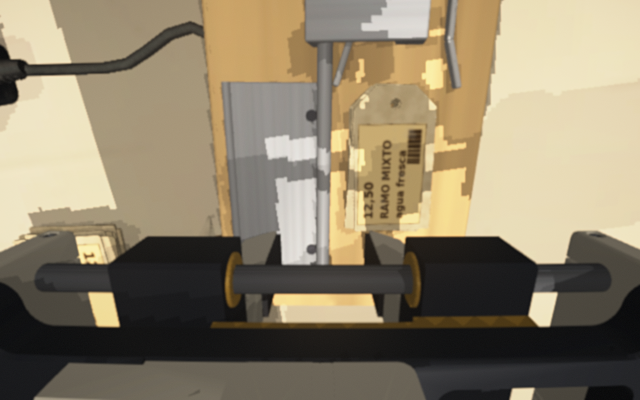

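```bash
python3 -m handwheel '{"translation": [[0,0,0.008],[0.03,-0.0036,0],[0.035,-0.0042,-0.002],[0.035,-0.0042,-0.002],[0.035,-0.0042,-0.002],[0.035,-0.0042,-0.002],[0.035,-0.0042,-0.002],[0.02,-0.0024,-0.002]], "twist": [0,0,0,0,0,0,0,0]}'; python3 st.py
python3 - <<'E'
from h import *
cap('wrist','wr5.png')
E
```

```text
time: 10.85
tool_pos: [533.8, 106.8, 38.2]
tcp_rot: [3.082, -0.01, -1.681]
contact_force: [-11.2, 3.5, 14.8]
grip_width: 45.0
t 10.85 board xy tcp [-45.7  33. ] tip z 16.22 rot [ 3.082 -0.01  -1.681] yawerr 0.0114 F [-11.2   3.5  14.8] board F [-11.5   2.1] 45.041604371705404
```

View pics/wr5.png

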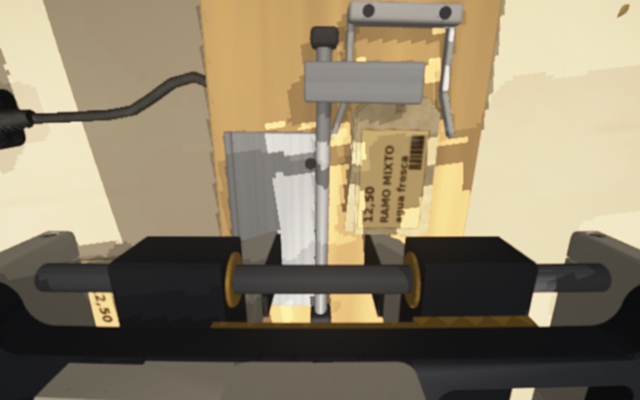

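```bash
python3 -m handwheel '{"translation": [[0.02,-0.0024,0.004],[0.035,-0.0042,0],[0.035,-0.0042,-0.002],[0.035,-0.0042,-0.002],[0.035,-0.0042,-0.002],[0.03,-0.0036,-0.002],[0.02,-0.0024,-0.002],[0.02,-0.0024,-0.002]], "twist": [0,0,0,0,0,0,0,0]}'; python3 st.py
python3 - <<'E'
from h import *
cap('wrist','wr6.png')
E
```

```text
time: 11.9
tool_pos: [554.5, 103.9, 38.6]
tcp_rot: [3.049, -0.014, -1.677]
contact_force: [-10.0, 2.0, 12.9]
grip_width: 45.1
t 11.9 board xy tcp [-24.8  32.6] tip z 16.56 rot [ 3.049 -0.014 -1.677] yawerr 0.015 F [-10.    2.   12.9] board F [-10.2   0.7] 45.09593845822764
```

View pics/wr6.png

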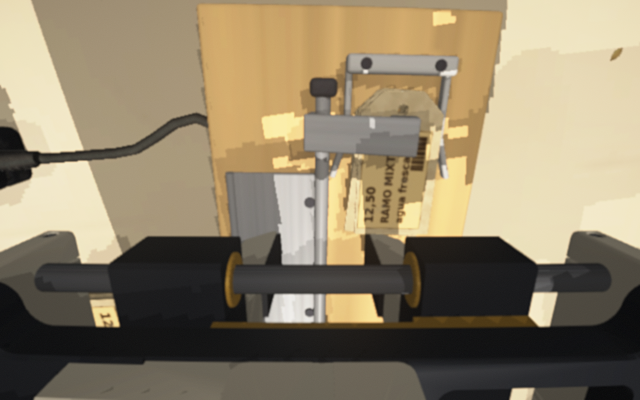

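```bash
python3 -m handwheel '{"translation": [[0.025,-0.003,0.002],[0.025,-0.003,-0.002],[0.025,-0.003,-0.002],[0.025,-0.003,-0.002],[0.025,-0.003,-0.002],[0.025,-0.003,-0.002],[0.02,-0.0024,-0.002],[0.02,-0.0024,-0.002]], "twist": [0,0,0,0,0,0,0,0]}'; python3 st.py
python3 - <<'E'
from h import *
cap('wrist','wr7.png')
E
```

```text
time: 12.95
tool_pos: [560.1, 103.1, 38.9]
tcp_rot: [2.994, -0.018, -1.671]
contact_force: [-9.6, 1.7, 12.3]
grip_width: 44.7
t 12.95 board xy tcp [-19.2  32.5] tip z 16.93 rot [ 2.994 -0.018 -1.671] yawerr 0.021 F [-9.6  1.7 12.3] board F [-9.7  0.5] 44.72471457986201
```

View pics/wr7.png

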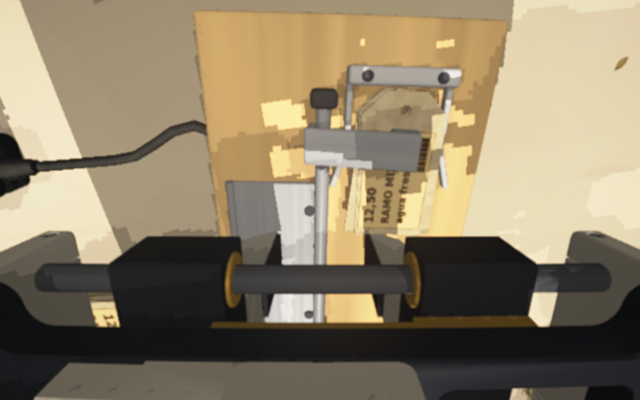

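```bash
python3 - <<'E'
from h import *
p=np.array([575.25,68.47]);a=-.1213
c=capture('wrist')
R=np.array([[np.cos(a),-np.sin(a)],[np.sin(a),np.cos(a)]])
wb=lambda uv,z:np.round((pix2plane(c,uv,z)[:,:2]-p)@R,1)
print('stop near',wb([[355,85],[455,88]],23.),'front',wb([[385,89],[420,90]],22.),'hole',wb([[406,110]],22.),'board far corners',wb([[196,12],[507,22]],12.))
cv2.imwrite('pics/wr7z.png',cv2.resize(c['img'][50:240,310:490,::-1],None,fx=4.4,fy=3.1,interpolation=2)); 
cv2.imwrite('pics/wr7z.png',cv2.resize(c['img'][55:195,320:500,::-1],None,fx=4.2,fy=4.2,interpolation=2)); 
E
```

```text
stop near [[ 62.7  20.3]
 [ 62.6 -22.6]] front [[61.3  7.2]
 [61.3 -7.9]] hole [[52.8 -2.9]] board far corners [[ 89.8  87.2]
 [ 89.6 -45.2]]
```

View pics/wr7z.png

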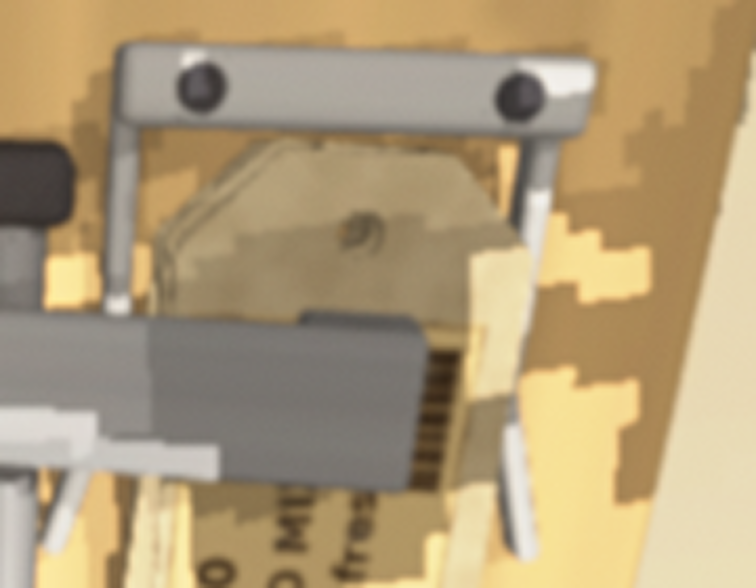

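```bash
python3 -m handwheel '{"translation": [[0.02,-0.0024,0.006],[0.035,-0.0042,0],[0.035,-0.0042,-0.002],[0.035,-0.0042,-0.002],[0.035,-0.0042,-0.002],[0,0,-0.002],[0,0,-0.002],[0,0,-0.002]], "twist": [0,0,0,0,0,0,0,0]}'; python3 st.py
python3 - <<'E'
from h import *
c=cap('wrist','wr8.png')
cv2.imwrite('pics/wr8z.png',cv2.resize(c['img'][55:195,320:500,::-1],None,fx=4.2,fy=4.2,interpolation=2)); 
E
```

```text
time: 14.05
tool_pos: [563.7, 102.7, 40.8]
tcp_rot: [2.943, -0.021, -1.671]
contact_force: [-2.8, -0.3, 6.9]
grip_width: 45.1
t 14.05 board xy tcp [-15.6  32.6] tip z 18.83 rot [ 2.943 -0.021 -1.671] yawerr 0.0213 F [-2.8 -0.3  6.9] board F [-2.8 -0.6] 45.054336143798544
```

View pics/wr8z.png

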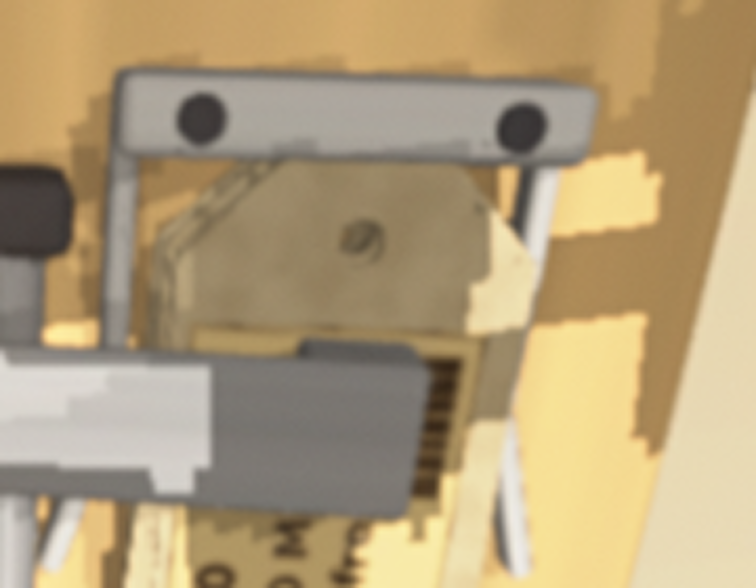

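```bash
python3 -m handwheel '{"translation": [[0,0,0],[0.03,-0.0036,0],[0.035,-0.0042,0],[0.03,-0.0036,-0.001],[0.03,-0.0036,-0.001],[0,0,-0.001],[0,0,-0.001],[0,0,-0.001]], "twist": [0,0,0,0,0,0,0,0]}'; python3 st.py
python3 - <<'E'
from h import *
c=cap('wrist','wr9.png')
cv2.imwrite('pics/wr9z.png',cv2.resize(c['img'][55:195,320:500,::-1],None,fx=4.2,fy=4.2,interpolation=2)); 
E
```

```text
time: 15.1
tool_pos: [564.8, 102.5, 41.4]
tcp_rot: [2.898, -0.023, -1.673]
contact_force: [-1.7, 0.4, 7.0]
grip_width: 44.9
t 15.1 board xy tcp [-14.5  32.6] tip z 19.36 rot [ 2.898 -0.023 -1.673] yawerr 0.0189 F [-1.7  0.4  7. ] board F [-1.7  0.2] 44.90885105911363
```

View pics/wr9z.png

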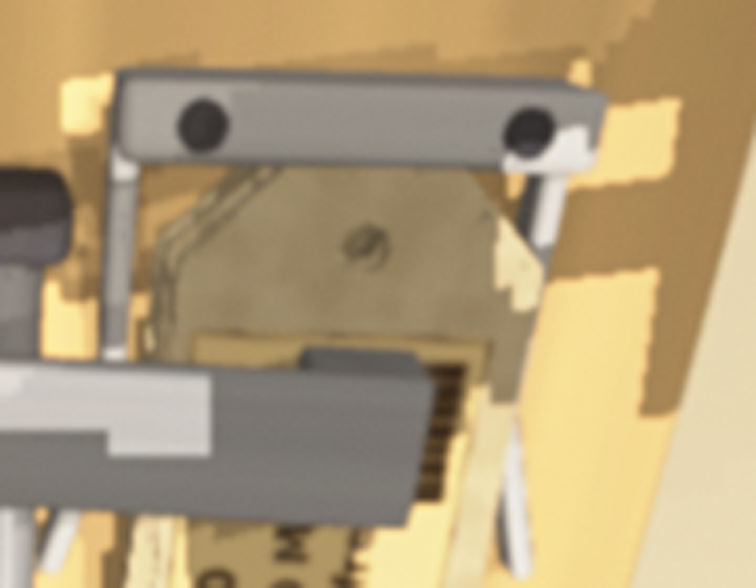

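```bash
python3 -m handwheel '{"translation": [[-0.035,0.0042,-0.002],[-0.035,0.0042,-0.002],[-0.035,0.0042,-0.002],[-0.035,0.0042,-0.002],[-0.02,0.0024,-0.002],[0,0,-0.001],[0,0,-0.001],[0,0,-0.001]], "twist": [0,0,0,0,0,0,0,0]}'; python3 st.py
python3 - <<'E'
from h import *
c=cap('wrist','wr10.png')
E
```

```text
time: 16.15
tool_pos: [551.1, 103.6, 43.5]
tcp_rot: [2.925, -0.021, -1.676]
contact_force: [-0.0, -0.2, 6.1]
grip_width: 45.0
t 16.15 board xy tcp [-28.2  31.9] tip z 21.51 rot [ 2.925 -0.021 -1.676] yawerr 0.0157 F [-0.  -0.2  6.1] board F [ 0.  -0.2] 44.99683872545773
```

View pics/wr10.png

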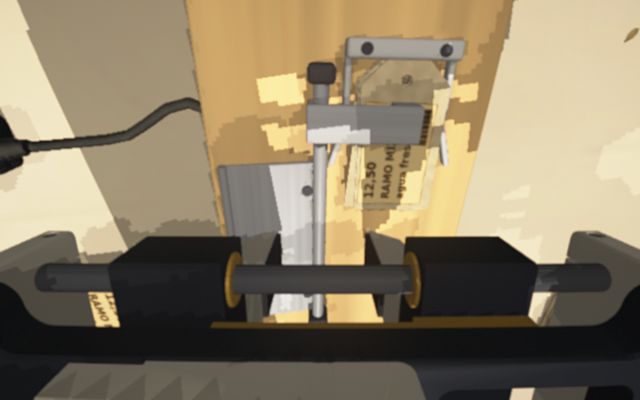

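```bash
python3 -m handwheel '{"translation": [[0,0,0.02],[0,0,0.03],[0,0,0.05],[0,0,0.1],[0,0,0.2],[0,0,0.3],[0,0,0.3],[0,0,0.1]], "twist": [0,0,0,0,0,0,0,0]}'; python3 st.py
python3 - <<'E'
from h import *
for n in ['wrist','scene']: c=cap(n,n+'11.png')
p=np.array([575.25,68.47]);a=-.1213
R=np.array([[np.cos(a),-np.sin(a)],[np.sin(a),np.cos(a)]])
c=capture('wrist')
for l in ['tag_stack','nose','end_stop','press_bar']:
    print(l,[(round(x['score'],2),np.round(R.T@(w(c,np.array(x['position']))[:2]-p),1)) for x in spot_point('wrist',l)[:3]])
E
```

```text
time: 17.2
tool_pos: [547.4, 103.7, 215.0]
tcp_rot: [2.918, -0.022, -1.676]
contact_force: [0.7, -0.4, -0.4]
grip_width: 45.0
t 17.2 board xy tcp [-31.9  31.6] tip z 193.01 rot [ 2.918 -0.022 -1.676] yawerr 0.0164 F [ 0.7 -0.4 -0.4] board F [ 0.7 -0.4] 44.95590442914515
tag_stack [(0.96, array([-108.4,  177. ])), (0.84, array([-135.1, -161.2])), (0.74, array([24.4, -3.5]))]
nose [(0.88, array([41.5,  0.7]))]
end_stop [(0.92, array([66.3,  2.3]))]
press_bar [(0.7, array([-39.8,  61.2])), (0.52, array([-0.1, 33.9]))]
```

View pics/wrist11.png

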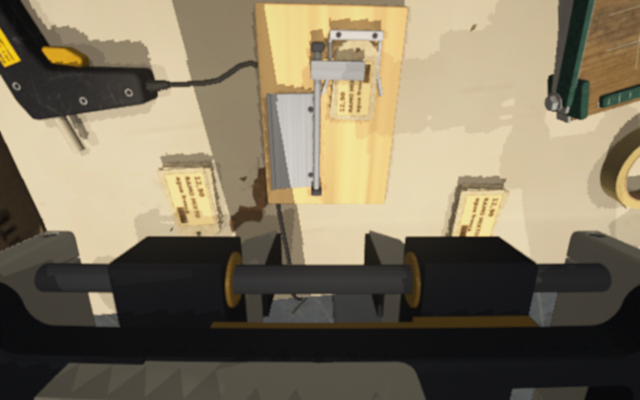

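View pics/scene11.png

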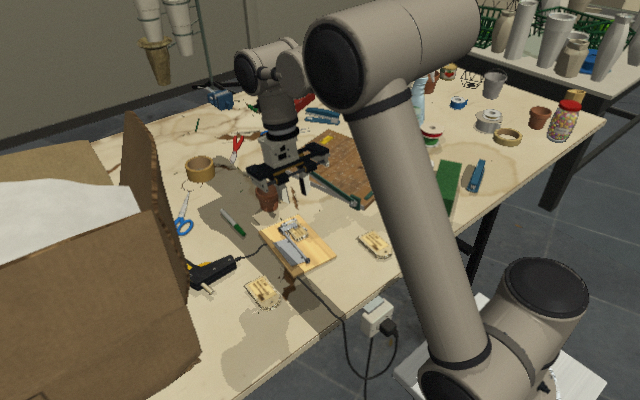

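```bash
python3 - <<'E'
import cv2
a=cv2.imread('pics/wrist11.png')[0:140,250:410]; b=cv2.imread('pics/scene11.png')[205:290,245:345]
cv2.imwrite('pics/a11.png',cv2.resize(a,None,fx=4.2,fy=4.2,interpolation=2));cv2.imwrite('pics/b11.png',cv2.resize(b,None,fx=6,fy=6,interpolation=2))
E
```

```text
(no output)
```

View pics/a11.png

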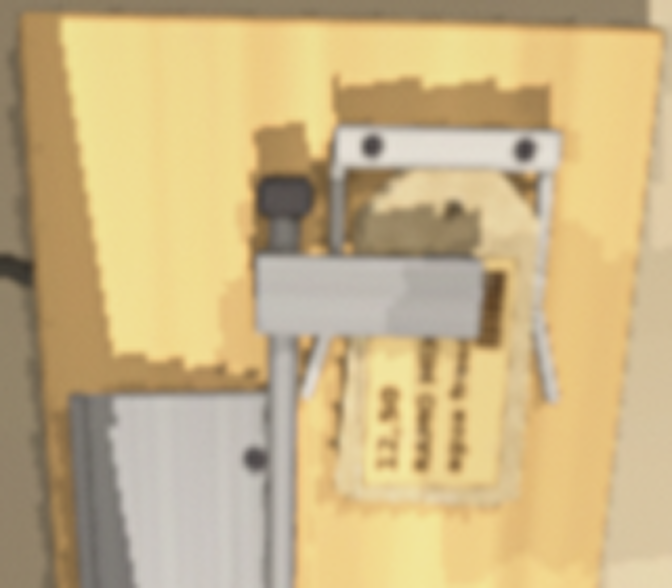

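View pics/b11.png

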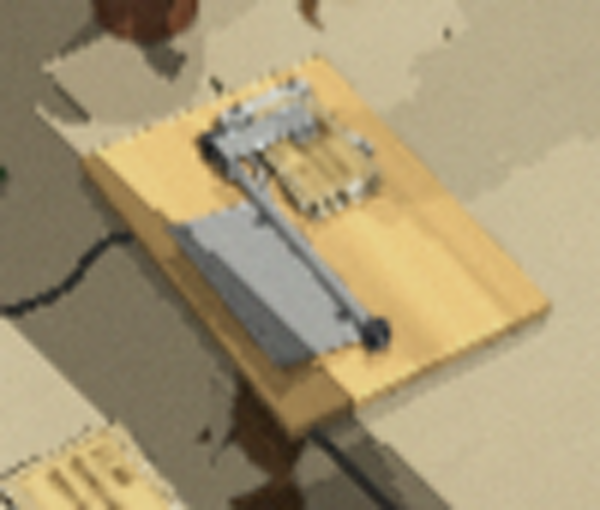

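```bash
python3 -c "
from plant import *
print(close_job(), get_obs()['time'])"
```

```text
the job is handed in; nothing more can be done
the job is handed in; nothing more can be done
```

The tags are loaded. One fingertip held the clip's bar down, almost to its stop, while the other pushed the stack under the raised nose to the end stop. I backed the pushing finger about 14 mm off the tags and lifted the hand straight up, so the clip closed on them. The stack was never gripped or lifted. My last clock reading before handing in was about 17 s, against the 38 s limit.

**Last checks**
- **Seating:** an extra push left the stack's distance to the end stop unchanged. The final wrist picture shows no gap. The detector puts the stack's centre at board x ≈ 24 mm instead of 27, within its 4 mm error.
- **Clip and hand:** the bar is back up and the nose is on the tags in the final pictures. The fingertips ended about 190 mm up, with the measured force near zero.
- **Pot, marker, tape roll:** the hand never went near them. The pot and marker look unmoved in the scene picture, but I did not re-measure any of the three.

**What went less smoothly**
- **First push stuck:** friction on the bar stopped it, with the total force on the tool reaching about 23 N. I pressed less hard and used bigger steps.
- **Tool tilt:** the tool leaned up to 0.24 rad while pushing, with no effect on the result that I could see.
- **Bar height:** the pressing fingertip crept up to about 3 mm above full press near the end, and about 5 mm while backing off. That was after the stack was already against the stop.

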